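Take the green carton out of the middle of a stack

ROBOT

A 6-joint arm with a two-finger parallel gripper is mounted at the origin on a cart in front of the work surface, level with it; the furniture and walls round the work are solid. World frame = base frame: x ahead of the robot, y to its left, z up, the work surface at z = 0. Lengths are in m, angles in degrees, forces in N, time in s.
With the tool pointing down it reaches from about 0.325 to 0.9 m from the base axis. Payload 6.1 kg.
Tool frame: the origin (TCP) lies on the centre line of the jaws, within the pads' length; the fingertips stand 8 mm ahead of it and the grasp point (between the pads) lies 11 mm behind it (nose_length is the distance from the TCP to the fingertips, in m); z points along the fingers, y is the line along which they close (so a half turn about z gives the same grasp; the last joint's range is limited). The gripper opens to 85 mm and grips with 20 to 120 N. Pads are 22 mm wide; open, the fingers measure 114 mm over their backs; the gripper's body (76 mm by 85 mm) begins 54 mm behind the grasp point. The pads swing forward as they close: fully open they stand 13 mm farther back than shut.
Start: joints at [-79.933, 12.628, 87.462, -0, 79.91, -7.225], TCP at [0.186, -0.597, 0.239] pointing down, gripper open.
Joint ranges: [-170.65, 170.65], [-52.31, 119.04], [5.05, 147.46], [-71.25, 251.25], [11.57, 151.72], [-153.62, 153.62]. Speed limits (degrees/s): [147.25, 147.25, 172.46, 180, 180, 180].

INTERFACE

Orientations are given as a 3x3 rotation matrix whose columns are the frame's x, y, z axes.
In Python, from cell import read_state, read_camera, close_job, nose_length gives the robot as it stands. The module is installed in compiled form; this text tells all that it offers.
- The arm moves only by the tool apply_moves, never from a script. Its argument "rows" is a list of rows, each a list of 7 numbers: the turn, a rotation vector about the tool's x, y, z normalised to -1 to 1, where 1 is 0.08 rad, then the shift along the tool's x, y, z normalised to -1 to 1, where 1 is 25 mm, then the gripper command: -1 is shut, 1 is fully open, values between are in proportion. In form: [[rx, ry, rz, dx, dy, dz, hand], ...]. A call has 1 to 8 rows; each row shifts and turns the commanded pose from where the row before left it, along the tool's axes as they then stand; what a row does not reach is not made up. A row lasts 1/10 s, in which the tool goes at most 50 mm and 8.59 degrees, less where a joint would pass 70% of its speed; a pose out of reach is approached as far as the arm can. A call with a number of a shift or a turn outside -1 to 1 is refused whole. A call with a gripper value outside its range is refused whole. The fingers move at their own pace and stop on an object; the grip force is fixed at half the most. Time passes only in rows, so rows that do not move let the fingers close. It gives the time, the measured TCP pose, the force, the opening and the grip force at its end, in the units of the state.
- read_state(): the state, without advancing time (a new reading comes with each control period).
- read_camera(name): name is "side" or "top"; returns a dict with "image" (384x512x3 uint8, blue, green, red), "fovy" (degrees; the focal length in pixels is half the picture's height over the tangent of half this angle, whatever the lens; pixels are square), "cx", "cy" (the principal point, pixels), "T" (4x4, takes a point from camera to world coordinates). Camera axes: x right, y down, z forward; pixel columns grow to the right and rows downward; lengths in m; the calibration is good to about 2 mm. A picture is of the moment at which its call begins. There is no depth.
- close_job(): hands the job in; it is judged then, once.
The state is a dict: "t": time; "joint_pos": joint angles; "joint_vel": joint speeds; "tau": joint torques, N m; "ee_pos": TCP position; "eef_rot": TCP orientation; "force": force on the tool from outside, world axes, zero at the start; "torque": the same for the moment, N m; "grip_width": finger opening in m; "grasp_force": force on a finger pad.
Only numpy, scipy, OpenCV 4.12 (cv2) and the standard library are available. Lean on these libraries where they do the work, as an engineer would, in place of code of your own. Each camera call takes 0.05 s, during which the arm holds its last target. There are 200 camera calls.

TASK

A customer has ordered the green carton in the middle of the stack of three that stands beside the wooden order tray. Lift the top carton off and put it aside, set the green carton down flat in the tray, and restack the other carton squarely on the bottom one, edges lined up, leaving the bottom carton where it stands. Keep the cartons level, do not drop them, and do not disturb the other things on the counter.

Things in the scene. Friction and masses are not known exactly. Their poses are not given: they have to be found in the camera images.
- top_center (a point): top carton of the stack, pale brown card; 68 mm (its x, the side to grasp across) x 135 mm (its y) x 62 mm high, 0.14 to 0.28 kg, rigid and closed, loose. The point is the carton's centre, 31 mm above its underside; axes are the carton's own, z up. The three cartons lie on one another, each up to about 10 mm and 6 degrees out of line with the one below.
- green_center (a point): green carton, in the middle of the stack; 68 mm (its x, the side to grasp across) x 135 mm (its y) x 62 mm high, 0.14 to 0.28 kg, rigid and closed, loose. The point is the carton's centre, 31 mm above its underside; axes are the carton's own, z up.
- bottom_center (a point): bottom carton of the stack, orange-brown card, standing on the worktop; 68 mm (its x, the side to grasp across) x 135 mm (its y) x 62 mm high, 0.14 to 0.28 kg, rigid and closed, loose. The point is the carton's centre, 31 mm above its underside; axes are the carton's own, z up.
- order_tray: shallow wooden tray with cork floor and brass corners, fixed to the worktop; outside 125 mm (x) x 190 mm (y) x 20 mm high, walls 6 mm thick, inside 113 x 178 mm; origin at the centre of its underside, z up. It and the stack stand side by side, about 27 cm apart, on the left part of the worktop; which is nearer the middle varies.
- free_spot (a point): point on the bare worktop, behind the gap between stack and tray, round which a carton lying along y always finds room to be put aside (any other free place will do); higher things stand beyond it: a basket to its right, a wooden chest to its left
- tray_in (a point): centre of the tray's inner floor (on the cork, 7 mm above the worktop); axes as the tray's
- bell: service bell, light dome on a black base, 76 mm wide, 60 mm high; bystander; origin at its underside
- juice_a: small green juice bottle, 41 mm wide, 125 mm high; bystander; origin at its underside
- juice_b: second small green juice bottle, the same size; bystander; origin at its underside
- jam_jar: jar of red jam with pale lid, 65 mm wide, 94 mm high, right of the wooden bowl; bystander; origin at its underside
Not all that is in view belongs to the job. Leave any turquoise look-alike of the part that bears green_center alone.

How it is judged:
By the outcome, as a careful person would: the job done as asked, in the order asked, and still so for the second after the job is handed in, with the robot touching nothing.
It also fails if it takes over 72 s, if anything falls off the work surface, if the arm or the gripper's body presses on something with over 40 N, if the wrist force passes 120 N, or if a joint passes its speed limit or range.

## Working session

There is one attempt and no reset: what is moved stays moved. The work goes in short steps, Python scripts to look and compute and a tool call to move; the robot and the scene stay as the last step left them, time stands still between calls to the robot, and variables do not carry over. Pictures are saved under pics/ and viewed, at most 10 in all, crops included, and the job is handed in when it is done.

Besides the shell and the picture viewer there is one more tool, called after "Request:" in YAML: its name, and indented under it one key for each argument. apply_moves: Moves the arm, as the interface text tells. Scaled input: -1 to 1 covers 25 mm each way for a shift and 0.08 rad each way for a turn. Its arguments: {"type":"object","properties":{"rows":{"type":"array","items":{"type":"array","items":{"type":"number"}}}},"required":["rows"]}

```bash
mkdir -p pics; python3 - <<'E'
from cell import *
import cv2,numpy as np
s=read_state();print({k:np.round(v,3).tolist() for k,v in s.items()},nose_length if not callable(nose_length) else nose_length())
for n in("side","top"):
    c=read_camera(n);cv2.imwrite(f"pics/{n}0.png",c["image"]);print(n,c["fovy"],c["cx"],c["cy"],np.round(c["T"],4).tolist())
E
```

```text
{'t': 0.0, 'joint_pos': [-79.934, 12.675, 87.526, 0.0, 79.908, -7.225], 'joint_vel': [-0.017, 0.021, 0.033, 0.059, -0.035, -0.107], 'tau': [0.003, -49.69, -38.94, 0.0, 0.011, -0.0], 'ee_pos': [0.186, -0.596, 0.238], 'eef_rot': [[0.955, 0.297, -0.0], [0.297, -0.955, 0.002], [0.0, -0.002, -1.0]], 'force': [-0.281, 0.141, 0.334], 'torque': [-0.043, -0.001, -0.061], 'grasp_force': 0.0, 'grip_width': 0.086} 0.008
side 48.36938981435878 259.30307823544985 190.62890377867382 [[-0.9368, -0.1481, 0.317, -0.0493], [-0.349, 0.4587, -0.8172, 1.4448], [-0.0244, -0.8762, -0.4814, 0.9096], [0.0, 0.0, 0.0, 1.0]]
top 56.31173729641757 259.420588420904 191.59227162662987 [[-0.0193, -0.9943, 0.1052, 0.3077], [-0.9997, 0.0204, 0.0093, 0.1138], [-0.0114, -0.105, -0.9944, 1.5285], [0.0, 0.0, 0.0, 1.0]]
```

View pics/side0.png

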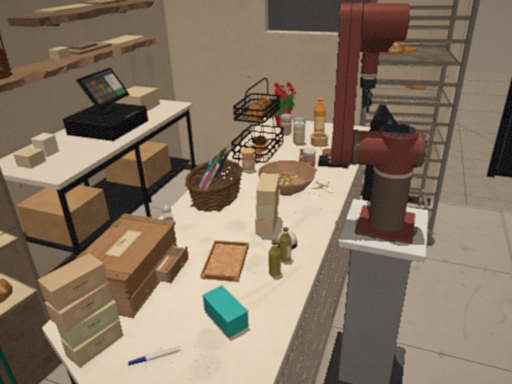

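View pics/top0.png

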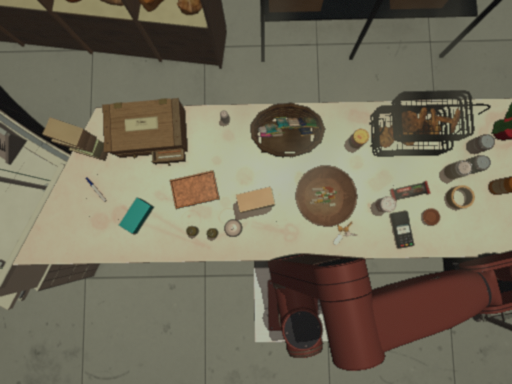

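Side view: the order stack is at (267,205), with pale, green and orange-brown cartons from top to bottom. The tray is at (226,260), the bottles at (275,260) and (285,245), and the bell is behind them at about (291,240).
Top view: stack top (255,200), tray (195,190), bell (233,228), bottles (192,232) and (212,234), chest (145,127), basket (287,130).

Things that could be taken for the green carton:
- The stack's middle carton, side (266,212).
- The turquoise box, side (226,311) / top (136,215).
- The green carton in the far four-high stack, side (92,325).

I choose the one at (266,212), since it is the middle of three and beside the tray. I'll check it in a crop.

```bash
python3 - <<'E'
import cv2,numpy as np
a=cv2.imread("pics/side0.png")[165:250,235:305];b=cv2.imread("pics/top0.png")[160:250,160:290]
a=cv2.resize(a,None,fx=6,fy=6,interpolation=cv2.INTER_CUBIC)[:,:420]
b=cv2.resize(b,None,fx=2.9,fy=2.9,interpolation=cv2.INTER_CUBIC)
o=np.zeros((510,800,3),np.uint8);o[:a.shape[0],:a.shape[1]]=a[:510];o[:b.shape[0],422:422+b.shape[1]]=b[:,:378]
cv2.imwrite("pics/crop0.png",o)
hs=cv2.cvtColor(cv2.imread("pics/side0.png"),cv2.COLOR_BGR2HSV)
for p in [(270,182),(262,185),(270,196),(262,200),(270,212),(262,212),(268,227),(260,228)]:print('side',p,hs[p[1],p[0]])
ht=cv2.cvtColor(cv2.imread("pics/top0.png"),cv2.COLOR_BGR2HSV)
for p in [(255,200),(245,203),(255,213),(265,209),(225,200),(195,190),(250,220)]:print('top',p,ht[p[1],p[0]])
E
```

```text
side (270, 182) [ 18  85 209]
side (262, 185) [ 18  83 209]
side (270, 196) [ 18  95 143]
side (262, 200) [ 18  98 138]
side (270, 212) [ 24  83 141]
side (262, 212) [ 25  79 135]
side (268, 227) [ 15  96 146]
side (260, 228) [ 15  97 144]
top (255, 200) [ 17 103 173]
top (245, 203) [ 17 103 175]
top (255, 213) [ 17  63 113]
top (265, 209) [ 18  62 115]
top (225, 200) [ 31  46 178]
top (195, 190) [ 12 138 155]
top (250, 220) [ 33  45 180]
```

View pics/crop0.png

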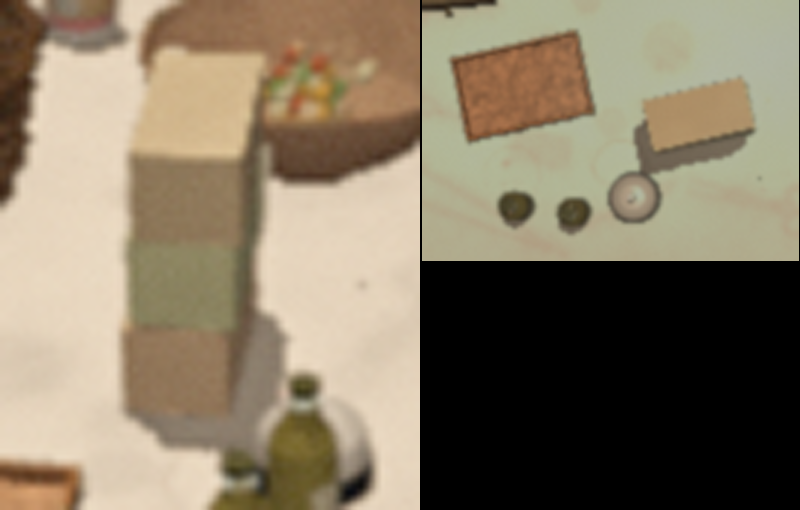

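Crop: the stack is pale over green over orange-brown, with the green middle at crop (185,285), i.e. side (266,212). The choice is confirmed. Now I'll measure.

```bash
cat > h.py <<'E'
import cv2,numpy as np
from cell import *
K=6
def rays(c,px):
    f=192/np.tan(np.radians(c["fovy"]/2));px=np.atleast_2d(px)
    d=np.c_[(px[:,0]-c["cx"])/f,(px[:,1]-c["cy"])/f,np.ones(len(px))]
    return c["T"][:3,3],d@c["T"][:3,:3].T
def onplane(c,px,z):
    o,d=rays(c,px);return (o+d*((z-o[2])/d[:,2])[:,None])[:,:2]
def proj(c,P):
    f=192/np.tan(np.radians(c["fovy"]/2));q=(np.atleast_2d(P)-c["T"][:3,3])@c["T"][:3,:3]
    return q[:,:2]/q[:,2:]*f+[c["cx"],c["cy"]]
def blob(c,box,lo,hi,close=1):
    "largest blob contour (full-image px, subpixel by upsampling) within box x0,y0,x1,y1"
    x0,y0,x1,y1=box
    im=cv2.resize(c["image"][y0:y1,x0:x1],None,fx=K,fy=K,interpolation=cv2.INTER_CUBIC)
    m=cv2.inRange(cv2.cvtColor(im,cv2.COLOR_BGR2HSV),np.array(lo),np.array(hi))
    m=cv2.morphologyEx(m,cv2.MORPH_OPEN,np.ones((9,9)));m=cv2.morphologyEx(m,cv2.MORPH_CLOSE,np.ones((close,close)))
    k=max(cv2.findContours(m,cv2.RETR_EXTERNAL,cv2.CHAIN_APPROX_NONE)[0],key=cv2.contourArea)[:,0]
    return (k+.5)/K-.5+[x0,y0]
def rect(c,k,z):
    "centre, (long,short) mm, yaw deg of short axis from +x"
    p=onplane(c,k,z);(cx,cy),(w,h),a=cv2.minAreaRect((p*1000).astype(np.float32))
    if w>h: w,h,a=h,w,a+90
    a=(a+90)%180-90
    return np.round([cx,cy,h,w,a],1)
E
python3 - <<'E'
from h import *
c=read_camera("top")
k=blob(c,(225,175,290,225),(13,80,140),(21,140,255));print("top carton",rect(c,k,.186))
k=blob(c,(160,160,226,220),(0,75,0),(22,255,255),25);print("tray",rect(c,k,.02))
for n,b in(("bell",(222,217,246,240)),("ja",(184,222,201,242)),("jb",(204,225,220,244))):
    print(n,onplane(c,[[(b[0]+b[2])/2,(b[1]+b[3])/2]],.03))
for n,p in(("free",(225,165)),("chest",(187,153)),("basket",(250,137)),("slab",(185,160))):print(n,onplane(c,[p],.0))
s=read_camera("side");np.savez("cams.npz",**{n+k:v for n,q in(("s",s),("t",c)) for k,v in q.items()})
E
```

```text
top carton [421.9 144.4 135.5  66.2  12. ]
tray [483.8 404.7 192.  128.1  11.8]
bell [[0.31417905 0.23642405]]
ja [[0.30303932 0.40935021]]
jb [[0.29115463 0.328176  ]]
free [[0.58813542 0.27457391]]
chest [[0.64450147 0.4393154 ]]
basket [[0.70942242 0.16443083]]
slab [[0.6138158  0.44794501]]
```

```bash
cat > plan.py <<'E'
import sys,numpy as np
from scipy.spatial.transform import Rotation as R
from cell import read_state
def down(yaw):  # tool y axis at world yaw (deg), z down
    a=np.radians(yaw);y=np.array([np.cos(a),np.sin(a),0]);z=np.array([0,0,-1.]);return R.from_matrix(np.c_[np.cross(y,z),y,z])
def plan(wps,hand,start=None):
    "wps: list of (x,y,z,yaw,nrows); prints rounded tool-frame rows; start=(x,y,z,yaw) commanded pose or measured"
    if start is None: s=read_state();p,r=np.array(s["ee_pos"]),R.from_matrix(np.array(s["eef_rot"]))
    else: p,r=np.array(start[:3]),down(start[3])
    out=[]
    for x,y,z,yaw,n in wps:
        g,t=np.array([x,y,z]),down(yaw)
        for i in range(n):
            k=n-i
            d=r.inv().apply((g-p)/k)/.025;w=(r.inv()*t).as_rotvec()/k/.08
            d,w=np.round(d,2),np.round(w,2)
            out.append([*w,*d,hand]);assert max(abs(d).max(),abs(w).max())<=1,(d,w)
            p=p+r.apply(d*.025);r=r*R.from_rotvec(w*.08)
    for i in range(0,len(out),8): print("["+",".join("["+",".join(f"{v+0:g}" for v in q)+"]" for q in out[i:i+8])+"]")
    print("end",np.round(p,4))
E
python3 -c "
from plan import *
plan([(.2,-.57,.33,-72,4),(.422,.144,.34,12,36)],1)"
```

```text
[[0,0,-0.04,0.21,-0.21,-0.91,1],[0,0,-0.04,0.22,-0.21,-0.91,1],[-0.01,0,-0.04,0.22,-0.21,-0.92,1],[0,0,-0.03,0.21,-0.21,-0.91,1],[0,0,-0.51,0.48,-0.68,-0.01,1],[0,0,-0.51,0.51,-0.66,-0.01,1],[0,0,-0.51,0.53,-0.64,-0.01,1],[0,0,-0.51,0.56,-0.61,-0.01,1]]
[[0,0,-0.51,0.58,-0.59,-0.01,1],[0,0,-0.51,0.61,-0.57,-0.01,1],[0,0,-0.51,0.63,-0.54,-0.01,1],[0,0,-0.51,0.65,-0.52,-0.01,1],[0,0,-0.51,0.67,-0.49,-0.01,1],[0,0,-0.51,0.69,-0.46,-0.01,1],[0,0,-0.51,0.71,-0.43,-0.01,1],[0,0,-0.51,0.73,-0.4,-0.01,1]]
[[0,0,-0.51,0.74,-0.37,-0.01,1],[0,0,-0.51,0.76,-0.34,-0.01,1],[0,0,-0.51,0.77,-0.31,-0.01,1],[0,0,-0.51,0.78,-0.28,-0.01,1],[0,0,-0.51,0.79,-0.25,-0.01,1],[0,0,-0.51,0.8,-0.22,-0.01,1],[0,0,-0.51,0.81,-0.18,-0.01,1],[0,0,-0.51,0.82,-0.15,-0.01,1]]
[[0,0,-0.51,0.82,-0.12,-0.01,1],[0,0,-0.51,0.83,-0.08,-0.01,1],[0,0,-0.51,0.83,-0.05,-0.01,1],[0,0,-0.51,0.83,-0.01,-0.01,1],[0,0,-0.51,0.83,0.02,-0.01,1],[0,0,-0.51,0.83,0.05,-0.01,1],[0,0,-0.51,0.83,0.09,-0.01,1],[0,0,-0.51,0.82,0.12,-0.01,1]]
[[0,0,-0.51,0.82,0.15,-0.01,1],[0,0,-0.51,0.81,0.19,-0.01,1],[0,0,-0.51,0.8,0.22,-0.02,1],[0,0,-0.5,0.79,0.25,-0.01,1],[0,0,-0.51,0.78,0.29,-0.02,1],[0,0,-0.5,0.77,0.32,-0.01,1],[0,0,-0.51,0.75,0.35,-0.02,1],[0,0,-0.5,0.74,0.37,-0.01,1]]
end [0.422  0.1439 0.3399]
```

Request:
apply_moves:
  rows:
    - [0, 0, -0.04, 0.2, -0.2, -0.9, 1]
    - [0, 0, -0.04, 0.2, -0.2, -0.9, 1]
    - [0, 0, -0.04, 0.2, -0.2, -0.9, 1]
    - [0, 0, -0.04, 0.2, -0.2, -0.9, 1]
    - [0, 0, -0.5, 0.48, -0.68, 0, 1]
    - [0, 0, -0.5, 0.5, -0.66, 0, 1]
    - [0, 0, -0.5, 0.53, -0.64, 0, 1]
    - [0, 0, -0.5, 0.56, -0.61, 0, 1]

```text
t: 1.0
ee_pos: [0.2234, -0.4914, 0.3291]
eef_rot: [[0.889, 0.458, -0.0], [0.458, -0.889, 0.0], [0.0, -0.0, -1.0]]
force: [1.2, 0.4, 0.0]
grip_width: 0.0857
grasp_force: 0.0
```

Request:
apply_moves:
  rows:
    - [0, 0, -0.5, 0.58, -0.59, 0, 1]
    - [0, 0, -0.5, 0.6, -0.57, 0, 1]
    - [0, 0, -0.5, 0.63, -0.54, 0, 1]
    - [0, 0, -0.5, 0.65, -0.52, 0, 1]
    - [0, 0, -0.5, 0.67, -0.49, 0, 1]
    - [0, 0, -0.5, 0.69, -0.46, 0, 1]
    - [0, 0, -0.5, 0.71, -0.43, 0, 1]
    - [0, 0, -0.5, 0.73, -0.4, 0, 1]

```text
t: 1.8
ee_pos: [0.2734, -0.3332, 0.3292]
eef_rot: [[0.699, 0.715, -0.0], [0.715, -0.699, 0.0], [0.0, -0.0, -1.0]]
force: [0.9, -0.5, -0.2]
grip_width: 0.0856
grasp_force: 0.0
```

Request:
apply_moves:
  rows:
    - [0, 0, -0.5, 0.74, -0.37, 0, 1]
    - [0, 0, -0.5, 0.76, -0.34, 0, 1]
    - [0, 0, -0.5, 0.77, -0.31, 0, 1]
    - [0, 0, -0.5, 0.78, -0.28, 0, 1]
    - [0, 0, -0.5, 0.79, -0.25, 0, 1]
    - [0, 0, -0.5, 0.8, -0.22, 0, 1]
    - [0, 0, -0.5, 0.81, -0.18, 0, 1]
    - [0, 0, -0.5, 0.82, -0.15, 0, 1]

```text
t: 2.6
ee_pos: [0.3245, -0.1753, 0.3292]
eef_rot: [[0.439, 0.898, 0.0], [0.898, -0.439, -0.0], [0.0, 0.0, -1.0]]
force: [0.0, -0.9, -0.3]
grip_width: 0.0855
grasp_force: 0.0
```

Request:
apply_moves:
  rows:
    - [0, 0, -0.5, 0.82, -0.12, 0, 1]
    - [0, 0, -0.5, 0.83, -0.08, 0, 1]
    - [0, 0, -0.5, 0.83, -0.05, 0, 1]
    - [0, 0, -0.5, 0.83, 0, 0, 1]
    - [0, 0, -0.5, 0.83, 0.02, 0, 1]
    - [0, 0, -0.5, 0.83, 0.05, 0, 1]
    - [0, 0, -0.5, 0.83, 0.09, 0, 1]
    - [0, 0, -0.5, 0.82, 0.12, 0, 1]

```text
t: 3.4
ee_pos: [0.3769, -0.0175, 0.3293]
eef_rot: [[0.134, 0.991, 0.0], [0.991, -0.134, -0.0], [-0.0, 0.0, -1.0]]
force: [-0.2, -0.3, -0.2]
grip_width: 0.0851
grasp_force: 0.0
```

```bash
python3 -c "
from plan import *
plan([(.422,.144,.31,12,8),(.422,.144,.3,12,1),(.422,.144,.152,12,9)],1)"
```

```text
[[0,0,-0.54,0.83,0.12,0.1,1],[0,0,-0.54,0.82,0.15,0.1,1],[0,0,-0.54,0.82,0.19,0.1,1],[0,0,-0.54,0.81,0.22,0.09,1],[0,0,-0.53,0.8,0.26,0.1,1],[0,0,-0.54,0.79,0.29,0.09,1],[0,0,-0.53,0.77,0.32,0.1,1],[0,0,-0.54,0.76,0.35,0.09,1]]
[[0,0,0,0,0,0.4,1],[0,0,0,0,0,0.66,1],[0,0,0,0,0,0.66,1],[0,0,0,0,0,0.66,1],[0,0,0,0,0,0.66,1],[0,0,0,0,0,0.66,1],[0,0,0,0,0,0.66,1],[0,0,0,0,0,0.65,1]]
[[0,0,0,0,0,0.66,1],[0,0,0,0,0,0.65,1]]
end [0.422 0.144 0.152]
```

Request:
apply_moves:
  rows:
    - [0, 0, -0.54, 0.83, 0.12, 0.1, 1]
    - [0, 0, -0.54, 0.82, 0.15, 0.1, 1]
    - [0, 0, -0.54, 0.82, 0.19, 0.1, 1]
    - [0, 0, -0.54, 0.81, 0.22, 0.1, 1]
    - [0, 0, -0.54, 0.8, 0.26, 0.1, 1]
    - [0, 0, -0.54, 0.79, 0.29, 0.1, 1]
    - [0, 0, -0.54, 0.77, 0.32, 0.1, 1]
    - [0, 0, -0.54, 0.76, 0.35, 0.1, 1]

```text
t: 4.2
ee_pos: [0.4221, 0.1439, 0.3091]
eef_rot: [[-0.21, 0.978, -0.0], [0.978, 0.21, -0.0], [-0.0, -0.0, -1.0]]
force: [-0.1, -0.2, -0.4]
grip_width: 0.0852
grasp_force: 0.0
```

Request:
apply_moves:
  rows:
    - [0, 0, 0, 0, 0, 0.4, 1]
    - [0, 0, 0, 0, 0, 0.6, 1]
    - [0, 0, 0, 0, 0, 0.6, 1]
    - [0, 0, 0, 0, 0, 0.6, 1]
    - [0, 0, 0, 0, 0, 0, 1]

```text
t: 4.7
ee_pos: [0.4203, 0.1422, 0.251]
eef_rot: [[-0.207, 0.978, -0.005], [0.978, 0.207, -0.001], [0.0, -0.005, -1.0]]
force: [-0.1, -0.0, 0.1]
grip_width: 0.0853
grasp_force: 0.0
```

```bash
python3 -c "
from plan import *
plan([(.422,.144,.152,12,8)],1)
from h import *
s=read_camera('side');cv2.imwrite('pics/s1.png',cv2.resize(s['image'][120:240,220:320],None,fx=5,fy=5))"
```

```text
[[-0.01,0,0,0.01,0.01,0.49,1],[-0.01,0,0,0.01,0.01,0.5,1],[-0.01,0,0,0.01,0.01,0.49,1],[-0.01,0,0,0.01,0.01,0.5,1],[-0.01,0,0,0,0.01,0.49,1],[-0.01,0,-0.01,0.01,0.01,0.5,1],[0,0,0,0,0.02,0.49,1],[-0.01,0,-0.01,0.01,0.01,0.5,1]]
end [0.422  0.1441 0.152 ]
```

View pics/s1.png

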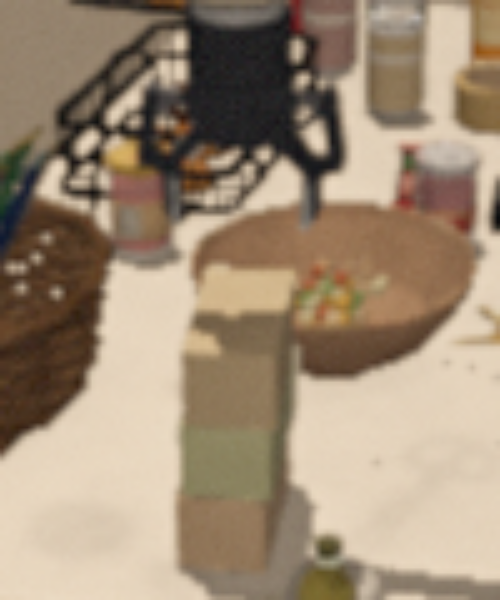

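The crop shows the open fingers, at (165,200) and (310,200), straddling the top carton at (240,300). Going down now.

Request:
apply_moves:
  rows:
    - [0, 0, 0, 0, 0, 0.5, 1]
    - [0, 0, 0, 0, 0, 0.5, 1]
    - [0, 0, 0, 0, 0, 0.5, 1]
    - [0, 0, 0, 0, 0, 0.5, 1]
    - [0, 0, 0, 0, 0, 0.5, 1]
    - [0, 0, 0, 0, 0, 0.5, 1]
    - [0, 0, 0, 0, 0, 0.5, 1]
    - [0, 0, 0, 0, 0, 0.5, 1]

```text
t: 5.55
ee_pos: [0.422, 0.143, 0.1532]
eef_rot: [[-0.208, 0.978, -0.0], [0.978, 0.208, 0.0], [0.0, -0.0, -1.0]]
force: [-0.4, -0.1, 1.2]
grip_width: 0.0855
grasp_force: 0.0
```

Request:
apply_moves:
  rows:
    - [0, 0, 0, 0, 0, 0, 0.7]
    - [0, 0, 0, 0, 0, 0, 0.6]
    - [0, 0, 0, 0, 0, 0, 0.5]
    - [0, 0, 0, 0, 0, 0, 0]
    - [0, 0, 0, 0, 0, 0, -1]
    - [0, 0, 0, 0, 0, 0, -1]

```text
t: 6.15
ee_pos: [0.4222, 0.1431, 0.1546]
eef_rot: [[-0.208, 0.978, 0.0], [0.978, 0.208, 0.0], [-0.0, 0.0, -1.0]]
force: [0.1, -0.8, -1.2]
grip_width: 0.0671
grasp_force: 67.5
```

```bash
python3 -c "
from plan import *
plan([(.422,.143,.235,12,8),(.615,.265,.235,0,11),(.615,.265,.05,0,9),(.615,.265,.034,0,4)],-1)"
```

```text
[[0,0,0,0,0,-0.4,-1],[0,0,0,0,0,-0.4,-1],[0,0,0,0,0,-0.4,-1],[0,0,0,0,0,-0.4,-1],[0,0,0,0,0,-0.4,-1],[0,0,0,0,0,-0.41,-1],[0,0,0,0,0,-0.4,-1],[0,0,0,0,-0.01,-0.41,-1]]
[[0,0,0.24,0.29,0.78,0,-1],[0,0,0.24,0.3,0.77,0,-1],[0,0,0.24,0.32,0.77,0,-1],[0,0,0.24,0.33,0.76,0,-1],[0,0,0.24,0.35,0.75,0,-1],[0,0,0.24,0.36,0.75,0,-1],[0,0,0.24,0.38,0.74,0,-1],[0,0,0.23,0.39,0.73,0,-1]]
[[0,0,0.24,0.4,0.73,0,-1],[0,0,0.23,0.42,0.72,0,-1],[0,0,0.24,0.42,0.71,0.01,-1],[0,0,0,0,0,0.82,-1],[0,0,0,0,0,0.82,-1],[0,0,0,0,0,0.82,-1],[0,0,0,0,0,0.82,-1],[0,0,0,0,0,0.82,-1]]
[[0,0,0,0,0,0.82,-1],[0,0,0,0,0,0.83,-1],[0,0,0,0,0,0.82,-1],[0,0,0,0,0,0.83,-1],[0,0,0,0,0,0.16,-1],[0,0,0,0,0,0.16,-1],[0,0,0,0,0,0.16,-1],[0,0,0,0,0,0.16,-1]]
end [0.615  0.2649 0.0339]
```

Request:
apply_moves:
  rows:
    - [0, 0, 0, 0, 0, -0.2, -1]
    - [0, 0, 0, 0, 0, -0.3, -1]
    - [0, 0, 0, 0, 0, -0.4, -1]
    - [0, 0, 0, 0, 0, -0.4, -1]
    - [0, 0, 0, 0, 0, -0.5, -1]
    - [0, 0, 0, 0, 0, -0.5, -1]
    - [0, 0, 0, 0, 0, -0.5, -1]
    - [0, 0, 0, 0, 0, -0.4, -1]

```text
t: 6.95
ee_pos: [0.4225, 0.1431, 0.2359]
eef_rot: [[-0.208, 0.978, 0.001], [0.978, 0.208, 0.0], [-0.0, 0.001, -1.0]]
force: [0.3, -0.0, -2.3]
grip_width: 0.0673
grasp_force: 67.7
```

Request:
apply_moves:
  rows:
    - [0, 0, 0.24, 0.3, 0.78, 0, -1]
    - [0, 0, 0.24, 0.3, 0.77, 0, -1]
    - [0, 0, 0.24, 0.32, 0.77, 0, -1]
    - [0, 0, 0.24, 0.33, 0.76, 0, -1]
    - [0, 0, 0.24, 0.35, 0.75, 0, -1]
    - [0, 0, 0.24, 0.36, 0.75, 0, -1]
    - [0, 0, 0.24, 0.38, 0.74, 0, -1]
    - [0, 0, 0.23, 0.4, 0.73, 0, -1]

```text
t: 7.75
ee_pos: [0.5629, 0.2328, 0.2345]
eef_rot: [[-0.056, 0.998, -0.0], [0.998, 0.056, -0.0], [-0.0, -0.0, -1.0]]
force: [-0.9, -0.1, -3.3]
grip_width: 0.0669
grasp_force: 68.1
```

Request:
apply_moves:
  rows:
    - [0, 0, 0.24, 0.4, 0.73, 0, -1]
    - [0, 0, 0.23, 0.42, 0.72, 0, -1]
    - [0, 0, 0.24, 0.42, 0.71, 0, -1]
    - [0, 0, 0, 0, 0, 0.6, -1]
    - [0, 0, 0, 0, 0, 0.8, -1]
    - [0, 0, 0, 0, 0, 0.8, -1]
    - [0, 0, 0, 0, 0, 0.8, -1]
    - [0, 0, 0, 0, 0, 0.8, -1]

```text
t: 8.55
ee_pos: [0.6138, 0.2648, 0.1374]
eef_rot: [[-0.0, 1.0, -0.002], [1.0, 0.0, -0.001], [-0.001, -0.002, -1.0]]
force: [-0.2, 0.3, -2.9]
grip_width: 0.067
grasp_force: 68.4
```

```bash
python3 -c "
from plan import *
plan([(.615,.265,.05,0,5),(.615,.265,.034,0,3)],-1)"
```

```text
[[-0.01,0,0,0,0.01,0.7,-1],[0,0,0,0,0.01,0.7,-1],[-0.01,0,0,0,0.01,0.7,-1],[0,0,0,0.01,0.01,0.7,-1],[-0.01,0.01,0,0,0.01,0.7,-1],[0,0,0,0,0,0.21,-1],[0,0,0,0,0,0.21,-1],[0,0,0,0,0,0.22,-1]]
end [0.6149 0.265  0.0339]
```

Request:
apply_moves:
  rows:
    - [0, 0, 0, 0, 0, 0.7, -1]
    - [0, 0, 0, 0, 0, 0.7, -1]
    - [0, 0, 0, 0, 0, 0.7, -1]
    - [0, 0, 0, 0, 0, 0.7, -1]
    - [0, 0, 0, 0, 0, 0.6, -1]
    - [0, 0, 0, 0, 0, 0.3, -1]
    - [0, 0, 0, 0, 0, 0.2, -1]
    - [0, 0, 0, 0, 0, 0, -1]

```text
t: 9.35
ee_pos: [0.6149, 0.2654, 0.0413]
eef_rot: [[0.0, 1.0, -0.001], [1.0, -0.0, -0.0], [-0.0, -0.001, -1.0]]
force: [-0.1, 0.0, -3.0]
grip_width: 0.0671
grasp_force: 68.3
```

Request:
apply_moves:
  rows:
    - [0, 0, 0, 0, 0, 0.08, -1]
    - [0, 0, 0, 0, 0, 0, -1]

```text
t: 9.55
ee_pos: [0.6156, 0.2656, 0.0406]
eef_rot: [[0.0, 1.0, 0.001], [1.0, -0.0, 0.0], [0.0, 0.001, -1.0]]
force: [0.2, -0.5, -3.0]
grip_width: 0.0676
grasp_force: 68.3
```

Request:
apply_moves:
  rows:
    - [0, 0, 0, 0, 0, 0.2, -1]
    - [0, 0, 0, 0, 0, 0.1, -1]
    - [0, 0, 0, 0, 0, 0, -1]

```text
t: 9.85
ee_pos: [0.6146, 0.2652, 0.0316]
eef_rot: [[0.0, 1.0, -0.001], [1.0, -0.0, -0.0], [-0.0, -0.001, -1.0]]
force: [-0.4, -0.3, -2.1]
grip_width: 0.0672
grasp_force: 68.3
```

Request:
apply_moves:
  rows:
    - [0, 0, 0, 0, 0, 0.05, -1]
    - [0, 0, 0, 0, 0, 0, -1]

```text
t: 10.05
ee_pos: [0.615, 0.2654, 0.0309]
eef_rot: [[0.0, 1.0, -0.0], [1.0, -0.0, -0.0], [-0.0, -0.0, -1.0]]
force: [-1.4, 0.5, -3.2]
grip_width: 0.0673
grasp_force: 68.3
```

Request:
apply_moves:
  rows:
    - [0, 0, 0, 0, 0, 0.04, -1]
    - [0, 0, 0, 0, 0, 0, -1]

```text
t: 10.25
ee_pos: [0.615, 0.2654, 0.03]
eef_rot: [[0.0, 1.0, -0.0], [1.0, -0.0, -0.0], [-0.0, -0.0, -1.0]]
force: [-0.8, -0.1, -2.5]
grip_width: 0.0672
grasp_force: 68.3
```

Request:
apply_moves:
  rows:
    - [0, 0, 0, 0, 0, 0.04, -1]
    - [0, 0, 0, 0, 0, 0, -1]

```text
t: 10.45
ee_pos: [0.6152, 0.2654, 0.0296]
eef_rot: [[0.0, 1.0, 0.0], [1.0, -0.0, 0.0], [0.0, 0.0, -1.0]]
force: [-1.9, -0.2, 2.5]
grip_width: 0.0671
grasp_force: 68.4
```

Request:
apply_moves:
  rows:
    - [0, 0, 0, 0, 0, 0.04, -1]
    - [0, 0, 0, 0, 0, 0, -1]

```text
t: 10.65
ee_pos: [0.6152, 0.2654, 0.0296]
eef_rot: [[0.0, 1.0, -0.0], [1.0, -0.0, -0.0], [-0.0, -0.0, -1.0]]
force: [-4.0, -2.4, 8.3]
grip_width: 0.0674
grasp_force: 69.3
```

Request:
apply_moves:
  rows:
    - [0, 0, 0, 0, 0, -0.06, -0.2]
    - [0, 0, 0, 0, 0, 0, 0.4]
    - [0, 0, 0, 0, 0, 0, 0.7]
    - [0, 0, 0, 0, 0, 0, 1]
    - [0, 0, 0, 0, 0, 0, 1]
    - [0, 0, 0, 0, 0, -0.2, 1]
    - [0, 0, 0, 0, 0, -0.4, 1]
    - [0, 0, 0, 0, 0, -0.7, 1]

```text
t: 11.45
ee_pos: [0.6142, 0.2651, 0.062]
eef_rot: [[0.0, 1.0, -0.002], [1.0, -0.0, -0.001], [-0.001, -0.002, -1.0]]
force: [0.1, -1.0, -0.3]
grip_width: 0.0853
grasp_force: 0.0
```

```bash
python3 -c "
from plan import *
plan([(.615,.265,.17,0,4),(.44,.0,.26,5,13),(.4,-.14,.28,5,7)],1)"
```

```text
Traceback (most recent call last):
  File "plan.py", line 17, in plan
    out.append([*w,*d,hand]);assert max(abs(d).max(),abs(w).max())<=1,(d,w)
                                    ^^^^^^^^^^^^^^^^^^^^^^^^^^^^^^^^^
AssertionError: (array([-0.  ,  0.01, -1.08]), array([-0.01,  0.  , -0.  ]))
```

Request:
apply_moves:
  rows:
    - [0, 0, 0, 0, 0, -0.9, 1]
    - [0, 0, 0, 0, 0, -0.9, 1]
    - [0, 0, 0, 0, 0, -0.9, 1]
    - [0, 0, 0, 0, 0, -0.9, 1]
    - [0, 0, 0, 0, 0, -0.9, 1]
    - [0, 0, 0, -0.8, -0.5, -0.3, 1]
    - [0, 0, 0, -0.8, -0.5, -0.3, 1]
    - [0, 0, 0, -0.8, -0.5, -0.3, 1]

```text
t: 12.25
ee_pos: [0.5776, 0.205, 0.1996]
eef_rot: [[-0.0, 1.0, 0.003], [1.0, 0.0, 0.001], [0.001, 0.003, -1.0]]
force: [0.0, -0.4, -0.3]
grip_width: 0.0854
grasp_force: 0.0
```

Request:
apply_moves:
  rows:
    - [0, 0, 0, -0.8, -0.5, -0.3, 1]
    - [0, 0, 0, -0.8, -0.5, -0.3, 1]
    - [0, 0, 0, -0.8, -0.5, -0.3, 1]
    - [0, 0, 0, -0.8, -0.5, -0.3, 1]
    - [0, 0, 0, -0.8, -0.5, -0.3, 1]
    - [0, 0, 0, -0.8, -0.5, -0.3, 1]
    - [0, 0, 0, -0.8, -0.5, -0.3, 1]
    - [0, 0, 0, -0.8, -0.5, -0.3, 1]

```text
t: 13.05
ee_pos: [0.4772, 0.0447, 0.2593]
eef_rot: [[0.0, 1.0, 0.003], [1.0, -0.0, -0.0], [-0.0, 0.003, -1.0]]
force: [0.8, -0.5, 0.1]
grip_width: 0.0853
grasp_force: 0.0
```

Request:
apply_moves:
  rows:
    - [0, 0, 0, -0.9, -0.5, 0, 1]
    - [0, 0, 0, -0.9, -0.5, 0, 1]
    - [0, 0, 0, -0.9, -0.3, 0, 1]
    - [0, 0, 0, -0.9, -0.1, 0, 1]
    - [0, 0, 0, -0.9, 0, 0, 1]
    - [0, 0, 0, -0.9, 0, 0, 1]
    - [0, 0, 0, -0.9, 0, 0, 1]

```text
t: 13.75
ee_pos: [0.4426, -0.1131, 0.2591]
eef_rot: [[0.0, 1.0, 0.003], [1.0, -0.0, -0.001], [-0.001, 0.003, -1.0]]
force: [0.3, 0.7, 0.6]
grip_width: 0.0855
grasp_force: 0.0
```

```bash
python3 - <<'E'
from h import *
c=read_camera("top");s=read_camera("side")
a=cv2.resize(s["image"][150:250,210:310],None,fx=4,fy=4,interpolation=cv2.INTER_CUBIC);b=cv2.resize(c["image"][140:240,180:280],None,fx=4,fy=4,interpolation=cv2.INTER_CUBIC)
cv2.imwrite("pics/two1.png",np.hstack([a,b]))
im=cv2.cvtColor(c["image"],cv2.COLOR_BGR2HSV)
p=proj(c,[[.42,.144,.124],[.38,.135,.1],[.615,.265,.062]]);print(p)
for u,v in p.round().astype(int):print(im[v,u])
E
```

```text
[[255.23697879 200.89160953]
 [257.81679089 211.3402817 ]
 [225.64813674 155.91492593]]
[ 24  88 179]
[ 18  65 113]
[ 17 100 174]
```

View pics/two1.png

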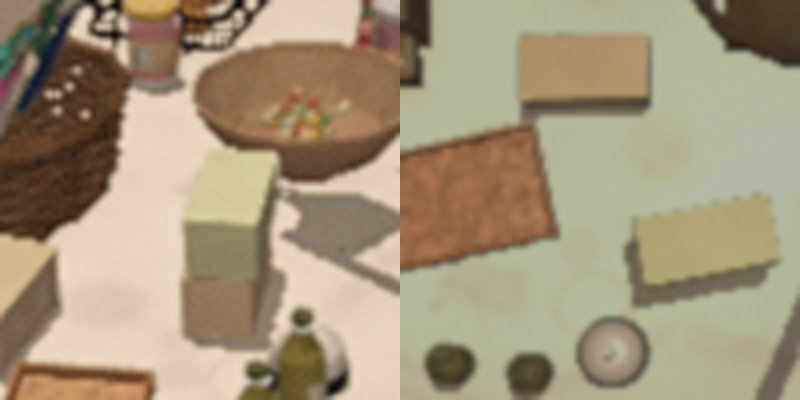

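The pale carton is standing aside at right crop (585,70). The green carton, top face at (710,240), is now on top of the orange one, and its yaw is about 14°.

```bash
python3 - <<'E'
from h import *
from plan import *
c=read_camera("top")
print("pale",rect(c,blob(c,(205,140,245,175),(13,80,140),(21,140,255)),.062))
g=rect(c,blob(c,(225,175,290,225),(22,70,150),(30,140,255)),.124);print("green",g)
plan([(g[0]/1e3,g[1]/1e3,.26,g[4],13),(g[0]/1e3,g[1]/1e3,.14,g[4],6),(g[0]/1e3,g[1]/1e3,.0915,g[4],5)],1)
E
```

```text
pale [614.1 265.3 133.   65.8   0.8]
green [425.  140.7 133.1  65.3  10.1]
[[0,0,-0.17,0.78,-0.06,-0.01,1],[0,0,-0.17,0.78,-0.05,0,1],[0,0,-0.17,0.78,-0.03,-0.01,1],[0,0,-0.17,0.78,-0.02,0,1],[0,0,-0.17,0.78,-0.01,-0.01,1],[0,0,-0.17,0.78,0,0,1],[0,0,-0.17,0.78,0.01,-0.01,1],[0,0,-0.17,0.78,0.02,0,1]]
[[0,0,-0.18,0.78,0.03,-0.01,1],[0.01,0,-0.17,0.79,0.04,0,1],[0,0,-0.18,0.78,0.05,-0.01,1],[0.01,0.01,-0.17,0.78,0.06,0,1],[0,0,-0.18,0.79,0.06,0,1],[0,0,0,0,0,0.8,1],[0,0,0,0,0,0.8,1],[0,0,0,0,0,0.8,1]]
[[0,0,0,0,0,0.8,1],[0,0,0,0,0,0.8,1],[0,0,0,0,0,0.8,1],[0,0,0,0,0,0.39,1],[0,0,0,0,0,0.39,1],[0,0,0,0,0,0.39,1],[0,0,0,0,0,0.38,1],[0,0,0,0,0,0.39,1]]
end [0.4249 0.1407 0.0914]
```

Request:
apply_moves:
  rows:
    - [0, 0, -0.17, 0.78, -0.06, 0, 1]
    - [0, 0, -0.17, 0.78, -0.05, 0, 1]
    - [0, 0, -0.17, 0.78, -0.03, 0, 1]
    - [0, 0, -0.17, 0.78, -0.02, 0, 1]
    - [0, 0, -0.17, 0.78, 0, 0, 1]
    - [0, 0, -0.17, 0.78, 0, 0, 1]
    - [0, 0, -0.17, 0.78, 0, 0, 1]
    - [0, 0, -0.17, 0.78, 0.02, 0, 1]

```text
t: 14.7
ee_pos: [0.4312, 0.0455, 0.258]
eef_rot: [[-0.11, 0.994, 0.001], [0.994, 0.11, 0.0], [0.0, 0.001, -1.0]]
force: [-0.0, -0.9, -0.2]
grip_width: 0.0853
grasp_force: 0.0
```

Request:
apply_moves:
  rows:
    - [0, 0, -0.18, 0.78, 0.03, 0, 1]
    - [0, 0, -0.17, 0.78, 0.04, 0, 1]
    - [0, 0, -0.17, 0.78, 0.05, 0, 1]
    - [0, 0, -0.17, 0.78, 0.06, 0, 1]
    - [0, 0, -0.17, 0.78, 0.06, 0, 1]
    - [0, 0, 0, 0, 0, 0.5, 1]
    - [0, 0, 0, 0, 0, 0.3, 1]
    - [0, 0, 0, 0, 0, 0, 1]

```text
t: 15.5
ee_pos: [0.423, 0.1407, 0.2354]
eef_rot: [[-0.176, 0.984, -0.003], [0.984, 0.176, -0.001], [-0.0, -0.003, -1.0]]
force: [-0.4, -0.4, -0.1]
grip_width: 0.0858
grasp_force: 0.0
```

```bash
python3 -c "
from plan import *
plan([(.425,.1407,.0915,10.1,8)],1)"
```

```text
[[0,0,0,0,0.01,0.72,1],[-0.01,0,0,0,0.01,0.72,1],[0,0,0,0,0.01,0.72,1],[-0.01,0,0,0,0.01,0.72,1],[0,0,0,0,0.01,0.72,1],[-0.01,0,0,0,0.01,0.72,1],[0,0,0.01,-0.01,0.01,0.72,1],[-0.01,0,0,0,0.02,0.72,1]]
end [0.425  0.1408 0.0914]
```

Request:
apply_moves:
  rows:
    - [0, 0, 0, 0, 0, 0.8, 1]
    - [0, 0, 0, 0, 0, 0.9, 1]
    - [0, 0, 0, 0, 0, 0.9, 1]
    - [0, 0, 0, 0, 0, 0.9, 1]
    - [0, 0, 0, 0, 0, 0.9, 1]
    - [0, 0, 0, 0, 0, 0.7, 1]
    - [0, 0, 0, 0, 0, 0.4, 1]
    - [0, 0, 0, 0, 0, 0.2, 1]

```text
t: 16.3
ee_pos: [0.4239, 0.1405, 0.0938]
eef_rot: [[-0.175, 0.984, -0.001], [0.984, 0.175, -0.0], [-0.0, -0.001, -1.0]]
force: [0.4, 0.3, 0.1]
grip_width: 0.085
grasp_force: 0.0
```

Request:
apply_moves:
  rows:
    - [0, 0, 0, 0, 0, 0, 0.7]
    - [0, 0, 0, 0, 0, 0, 0.6]

```text
t: 16.5
ee_pos: [0.4253, 0.1411, 0.0955]
eef_rot: [[-0.176, 0.984, 0.002], [0.984, 0.176, 0.0], [-0.0, 0.002, -1.0]]
force: [0.9, 0.0, -0.1]
grip_width: 0.0683
grasp_force: 0.5
```

Request:
apply_moves:
  rows:
    - [0, 0, 0, 0, 0, 0, 0.4]
    - [0, 0, 0, 0, 0, 0, 0]
    - [0, 0, 0, 0, 0, 0, -1]
    - [0, 0, 0, 0, 0, 0, -1]

```text
t: 16.9
ee_pos: [0.4255, 0.1412, 0.0959]
eef_rot: [[-0.177, 0.984, 0.003], [0.984, 0.177, 0.0], [-0.0, 0.003, -1.0]]
force: [-0.2, -1.1, 5.5]
grip_width: 0.0675
grasp_force: 68.4
```

Request:
apply_moves:
  rows:
    - [0, 0, 0, 0, 0, -0.15, -1]
    - [0, 0, 0, 0, 0, -0.2, -1]
    - [0, 0, 0, 0, 0, -0.4, -1]
    - [0, 0, 0, 0, 0, -0.6, -1]
    - [0, 0, 0, 0, 0, -0.6, -1]
    - [0, 0, 0, 0, 0, -0.6, -1]
    - [0, 0, 0, 0, 0, -0.4, -1]
    - [0, 0, 0, 0, 0, -0.2, -1]

```text
t: 17.7
ee_pos: [0.4247, 0.1412, 0.1746]
eef_rot: [[-0.177, 0.984, 0.002], [0.984, 0.177, 0.0], [-0.0, 0.002, -1.0]]
force: [0.4, 0.1, -3.3]
grip_width: 0.0672
grasp_force: 67.8
```

```bash
python3 -c "
from plan import *
plan([(.4838,.4047,.17,11.8,13),(.4838,.4047,.06,11.8,6)],-1)"
```

```text
[[0,0,-0.03,0.77,0.32,0.01,-1],[0,0,-0.03,0.76,0.32,0.02,-1],[0,0,-0.03,0.76,0.33,0.01,-1],[0,0,-0.03,0.76,0.33,0.02,-1],[0,0,-0.03,0.76,0.33,0.01,-1],[0,0,-0.03,0.76,0.33,0.02,-1],[0,0,-0.03,0.76,0.33,0.01,-1],[0,0,-0.02,0.76,0.34,0.02,-1]]
[[0,0,-0.03,0.76,0.34,0.01,-1],[0.01,0,-0.02,0.76,0.34,0.02,-1],[0,0,-0.03,0.76,0.34,0.01,-1],[0.01,0,-0.02,0.76,0.34,0.02,-1],[0,0,-0.03,0.77,0.33,0.01,-1],[0,0,0,0,0,0.73,-1],[0,0,0,0,0,0.73,-1],[0,0,0,0,0,0.74,-1]]
[[0,0,0,0,0,0.73,-1],[0,0,0,0,0,0.74,-1],[0,0,0,0,0,0.73,-1]]
end [0.4837 0.4047 0.06  ]
```

Request:
apply_moves:
  rows:
    - [0, 0, -0.03, 0.6, 0.3, 0, -1]
    - [0, 0, -0.03, 0.76, 0.32, 0, -1]
    - [0, 0, -0.03, 0.76, 0.33, 0, -1]
    - [0, 0, -0.03, 0.76, 0.33, 0, -1]
    - [0, 0, -0.03, 0.76, 0.33, 0, -1]
    - [0, 0, -0.03, 0.76, 0.33, 0, -1]
    - [0, 0, -0.03, 0.76, 0.33, 0, -1]
    - [0, 0, -0.03, 0.76, 0.33, 0, -1]

```text
t: 18.5
ee_pos: [0.4604, 0.2992, 0.1726]
eef_rot: [[-0.196, 0.981, -0.001], [0.981, 0.196, -0.001], [-0.0, -0.001, -1.0]]
force: [0.4, 0.2, -2.6]
grip_width: 0.0671
grasp_force: 68.0
```

Request:
apply_moves:
  rows:
    - [0, 0, -0.03, 0.76, 0.34, 0, -1]
    - [0, 0, -0.02, 0.76, 0.34, 0, -1]
    - [0, 0, -0.03, 0.76, 0.34, 0, -1]
    - [0, 0, -0.02, 0.76, 0.34, 0, -1]
    - [0, 0, -0.03, 0.76, 0.34, 0, -1]
    - [0, 0, 0, 0.1, 0, 0.3, -1]
    - [0, 0, 0, 0, 0, 0.5, -1]
    - [0, 0, 0, 0, 0, 0, -1]

```text
t: 19.3
ee_pos: [0.4809, 0.4006, 0.1495]
eef_rot: [[-0.205, 0.979, -0.005], [0.979, 0.205, -0.004], [-0.003, -0.006, -1.0]]
force: [-0.6, -0.9, -2.8]
grip_width: 0.067
grasp_force: 67.9
```

```bash
python3 -c "
from plan import *
plan([(.4838,.4047,.0445,11.8,8)],-1)"
```

```text
[[-0.01,0,0,0.02,0.02,0.53,-1],[-0.01,0,0,0.02,0.02,0.52,-1],[-0.01,0.01,0,0.02,0.02,0.53,-1],[-0.01,0,0,0.02,0.02,0.52,-1],[-0.01,0.01,0,0.02,0.02,0.53,-1],[-0.01,0,0,0.01,0.02,0.52,-1],[-0.01,0.01,0.01,0.02,0.02,0.53,-1],[0,0,0,0.01,0.02,0.52,-1]]
end [0.4838 0.4046 0.0445]
```

Request:
apply_moves:
  rows:
    - [0, 0, 0, 0.01, 0, 0.5, -1]
    - [0, 0, 0, 0.01, 0, 0.6, -1]
    - [0, 0, 0, 0.01, 0, 0.6, -1]
    - [0, 0, 0, 0.01, 0, 0.7, -1]
    - [0, 0, 0, 0.01, 0, 0.7, -1]
    - [0, 0, 0, 0, 0, 0.5, -1]
    - [0, 0, 0, 0, 0, 0.3, -1]
    - [0, 0, 0, 0, 0, 0, -1]

```text
t: 20.1
ee_pos: [0.4819, 0.4032, 0.0541]
eef_rot: [[-0.205, 0.979, -0.002], [0.979, 0.205, -0.001], [-0.001, -0.002, -1.0]]
force: [-0.5, 0.2, -2.8]
grip_width: 0.0669
grasp_force: 67.9
```

Request:
apply_moves:
  rows:
    - [0, 0, 0, 0, 0, 0.1, -1]
    - [0, 0, 0, 0, 0, 0, -1]

```text
t: 20.3
ee_pos: [0.4832, 0.4041, 0.054]
eef_rot: [[-0.206, 0.979, 0.001], [0.979, 0.206, 0.001], [0.0, 0.001, -1.0]]
force: [-0.6, 0.8, -2.3]
grip_width: 0.067
grasp_force: 67.9
```

Request:
apply_moves:
  rows:
    - [0, 0, 0, 0, 0, 0.2, -1]
    - [0, 0, 0, 0, 0, 0.15, -1]
    - [0, 0, 0, 0, 0, 0.08, -1]
    - [0, 0, 0, 0, 0, 0, -1]

```text
t: 20.7
ee_pos: [0.4823, 0.4036, 0.042]
eef_rot: [[-0.206, 0.979, -0.001], [0.979, 0.206, -0.0], [-0.0, -0.001, -1.0]]
force: [0.5, 0.2, -3.2]
grip_width: 0.0671
grasp_force: 67.9
```

Request:
apply_moves:
  rows:
    - [0, 0, 0, 0, 0, 0.06, -1]
    - [0, 0, 0, 0, 0, 0, -1]

```text
t: 20.9
ee_pos: [0.4827, 0.4038, 0.0409]
eef_rot: [[-0.206, 0.979, -0.0], [0.979, 0.206, -0.0], [-0.0, -0.0, -1.0]]
force: [-0.3, -0.4, -3.1]
grip_width: 0.0674
grasp_force: 67.9
```

Request:
apply_moves:
  rows:
    - [0, 0, 0, 0, 0, 0.04, -1]
    - [0, 0, 0, 0, 0, 0, -1]

```text
t: 21.1
ee_pos: [0.4827, 0.4038, 0.04]
eef_rot: [[-0.206, 0.979, -0.0], [0.979, 0.206, -0.0], [-0.0, -0.0, -1.0]]
force: [-0.3, -0.0, -1.4]
grip_width: 0.0671
grasp_force: 67.9
```

Request:
apply_moves:
  rows:
    - [0, 0, 0, 0, 0, 0.04, -1]
    - [0, 0, 0, 0, 0, 0, -1]

```text
t: 21.3
ee_pos: [0.4829, 0.4039, 0.0395]
eef_rot: [[-0.206, 0.979, 0.0], [0.979, 0.206, 0.0], [0.0, 0.0, -1.0]]
force: [0.0, -0.8, -0.1]
grip_width: 0.0673
grasp_force: 68.1
```

Request:
apply_moves:
  rows:
    - [0, 0, 0, 0, 0, 0, -0.2]
    - [0, 0, 0, 0, 0, 0, 0.4]
    - [0, 0, 0, 0, 0, 0, 0.7]
    - [0, 0, 0, 0, 0, 0, 1]
    - [0, 0, 0, 0, 0, 0, 1]
    - [0, 0, 0, 0, 0, -0.3, 1]
    - [0, 0, 0, 0, 0, -0.5, 1]
    - [0, 0, 0, 0, 0, -0.8, 1]

```text
t: 22.1
ee_pos: [0.4821, 0.4034, 0.0792]
eef_rot: [[-0.206, 0.979, -0.001], [0.979, 0.206, -0.001], [-0.001, -0.002, -1.0]]
force: [0.0, -0.1, 0.3]
grip_width: 0.0853
grasp_force: 0.0
```

Request:
apply_moves:
  rows:
    - [0, 0, 0, 0, 0, -0.9, 1]
    - [0, 0, 0, 0, 0, -0.9, 1]
    - [0, 0, 0, 0, 0, -0.9, 1]
    - [0, 0, 0, 0, 0, 0, 1]
    - [0, 0, 0, 0, 0, 0, 1]

```text
t: 22.6
ee_pos: [0.4832, 0.4041, 0.1478]
eef_rot: [[-0.206, 0.979, 0.002], [0.979, 0.206, 0.001], [0.001, 0.002, -1.0]]
force: [-0.6, 0.2, -0.1]
grip_width: 0.0853
grasp_force: 0.0
```

```bash
python3 - <<'E'
from h import *
c=read_camera("top");s=read_camera("side")
a=cv2.resize(s["image"][170:290,200:300],None,fx=4,fy=4,interpolation=cv2.INTER_CUBIC);b=cv2.resize(c["image"][140:260,180:280],None,fx=4,fy=4,interpolation=cv2.INTER_CUBIC)
cv2.imwrite("pics/two2.png",np.hstack([a,b]))
im=cv2.cvtColor(c["image"],cv2.COLOR_BGR2HSV)
for u,v in proj(c,[[.425,.14,.062],[.41,.1,.062]]).round().astype(int):print(u,v,im[v,u])
E
```

```text
257 201 [ 16 103 179]
266 204 [ 16 101 179]
```

View pics/two2.png

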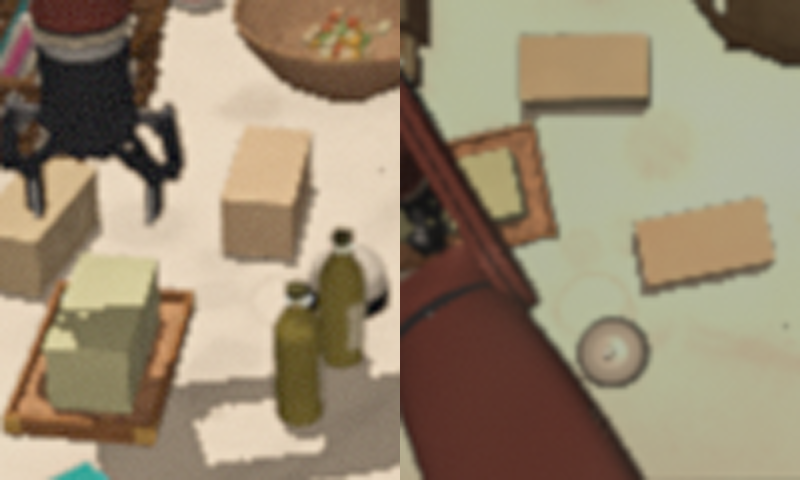

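The green carton stands flat in the tray at left crop (105,340). The bottom carton at right crop (705,245) and the pale one at (585,70) are both in clear view, so I'll measure them.

```bash
python3 - <<'E'
from h import *
from plan import *
for i in range(2):
    c=read_camera("top")
    print("pale",rect(c,blob(c,(205,140,245,175),(13,80,140),(21,140,255)),.062))
    b=rect(c,blob(c,(228,180,280,225),(12,80,140),(20,140,255)),.062);print("bottom",b)
plan([(.5,.38,.2,10,3),(.615,.265,.2,0,9),(.615,.265,.032,0,9)],1)
E
```

```text
pale [6.137e+02 2.653e+02 1.326e+02 6.590e+01 4.000e-01]
bottom [428.6 144.3 133.7  66.   10.1]
pale [6.138e+02 2.653e+02 1.326e+02 6.580e+01 6.000e-01]
bottom [428.6 144.2 133.5  66.   10.1]
[[-0.01,0,0.14,-0.35,0.17,-0.73,1],[-0.01,0.01,0.13,-0.35,0.18,-0.73,1],[-0.01,0,0.14,-0.35,0.18,-0.74,1],[0,0,0.24,-0.59,0.41,0,1],[0,0,0.24,-0.58,0.43,0,1],[0,0,0.24,-0.58,0.44,0,1],[0,0,0.24,-0.57,0.45,0,1],[0,0,0.24,-0.56,0.46,0,1]]
[[0,0,0.24,-0.55,0.47,0,1],[0,0,0.25,-0.54,0.48,0,1],[0,0,0.24,-0.53,0.49,0,1],[0,0,0.25,-0.52,0.49,0,1],[0,0,0,0,0,0.75,1],[0,0,0,0,0,0.75,1],[0,0,0,0,0,0.75,1],[0,0,0,0,0,0.75,1]]
[[0,0,0,0,0,0.74,1],[0,0,0,0,0,0.75,1],[0,0,0,0,0,0.74,1],[0,0,0,0,0,0.75,1],[0,0,0,0,0,0.74,1]]
end [0.6149 0.2651 0.032 ]
```

Request:
apply_moves:
  rows:
    - [0, 0, 0.14, -0.35, 0.18, -0.7, 1]
    - [0, 0, 0.14, -0.35, 0.18, -0.7, 1]
    - [0, 0, 0.14, -0.35, 0.18, -0.7, 1]
    - [0, 0, 0.24, -0.6, 0.41, 0, 1]
    - [0, 0, 0.24, -0.58, 0.43, 0, 1]
    - [0, 0, 0.24, -0.58, 0.44, 0, 1]
    - [0, 0, 0.24, -0.57, 0.45, 0, 1]
    - [0, 0, 0.24, -0.56, 0.46, 0, 1]

```text
t: 23.6
ee_pos: [0.5658, 0.3148, 0.1978]
eef_rot: [[-0.075, 0.997, -0.002], [0.997, 0.075, -0.001], [-0.001, -0.002, -1.0]]
force: [-0.2, 0.1, 1.1]
grip_width: 0.0855
grasp_force: 0.0
```

Request:
apply_moves:
  rows:
    - [0, 0, 0.24, -0.55, 0.47, 0, 1]
    - [0, 0, 0.25, -0.54, 0.48, 0, 1]
    - [0, 0, 0.24, -0.53, 0.5, 0, 1]
    - [0, 0, 0.25, -0.52, 0.5, 0, 1]
    - [0, 0, 0, 0, 0, 0.6, 1]
    - [0, 0, 0, 0, 0, 0.6, 1]
    - [0, 0, 0, 0, 0, 0.4, 1]
    - [0, 0, 0, 0, 0, 0, 1]

```text
t: 24.4
ee_pos: [0.6139, 0.2654, 0.1554]
eef_rot: [[-0.0, 1.0, -0.006], [1.0, 0.0, -0.001], [-0.001, -0.006, -1.0]]
force: [-1.2, -0.3, 0.0]
grip_width: 0.0854
grasp_force: 0.0
```

```bash
python3 -c "
from plan import *
plan([(.615,.265,.033,0,8)],1)"
```

```text
[[-0.01,0,0,0,0.01,0.61,1],[-0.01,0,0,0,0.01,0.61,1],[-0.01,0,0,0,0.01,0.61,1],[-0.01,0,0,0,0.01,0.61,1],[-0.01,0,0,0,0.01,0.61,1],[-0.01,0.01,0,0,0,0.61,1],[-0.01,0,0,-0.01,0,0.62,1],[0,0.01,0,0,0.01,0.61,1]]
end [0.615  0.265  0.0331]
```

Request:
apply_moves:
  rows:
    - [0, 0, 0, 0, 0, 0.6, 1]
    - [0, 0, 0, 0, 0, 0.8, 1]
    - [0, 0, 0, 0, 0, 0.8, 1]
    - [0, 0, 0, 0, 0, 0.8, 1]
    - [0, 0, 0, 0, 0, 0.8, 1]
    - [0, 0, 0, 0, 0, 0.6, 1]
    - [0, 0, 0, 0, 0, 0.3, 1]
    - [0, 0, 0, 0, 0, 0.1, 1]

```text
t: 25.2
ee_pos: [0.6158, 0.2653, 0.038]
eef_rot: [[0.001, 1.0, -0.001], [1.0, -0.001, -0.0], [-0.0, -0.001, -1.0]]
force: [0.2, -0.3, -0.7]
grip_width: 0.0853
grasp_force: 0.0
```

Request:
apply_moves:
  rows:
    - [0, 0, 0, 0, 0, 0, 0.7]
    - [0, 0, 0, 0, 0, 0, 0.6]
    - [0, 0, 0, 0, 0, 0, 0.4]
    - [0, 0, 0, 0, 0, 0, 0]
    - [0, 0, 0, 0, 0, 0, -1]
    - [0, 0, 0, 0, 0, 0, -1]

```text
t: 25.8
ee_pos: [0.6174, 0.2656, 0.0406]
eef_rot: [[0.001, 1.0, 0.002], [1.0, -0.001, 0.001], [0.001, 0.002, -1.0]]
force: [-0.8, 0.1, 4.9]
grip_width: 0.0668
grasp_force: 70.4
```

```bash
python3 -c "
from plan import *
print(read_state()['ee_pos'])
plan([(.615,.265,.18,0,8),(.4297,.1443,.18,9.7,12)],-1)"
```

```text
[0.61735276 0.2656334  0.04057992]
[[0,0,0,0,-0.01,-0.7,-1],[0,0,0,0,-0.01,-0.7,-1],[0,0,0,0,-0.01,-0.7,-1],[0.01,0,0,0,-0.01,-0.7,-1],[0,0,0,-0.01,-0.01,-0.69,-1],[0.01,0,0,0,-0.01,-0.7,-1],[0,0,-0.01,-0.01,-0.01,-0.69,-1],[0.01,-0.01,0,0,-0.01,-0.7,-1]]
[[0,0,-0.18,-0.4,-0.62,0,-1],[0,0,-0.18,-0.39,-0.62,0,-1],[0,0,-0.18,-0.39,-0.63,0,-1],[0,0,-0.18,-0.38,-0.63,0,-1],[0,0,-0.17,-0.37,-0.64,0,-1],[0,0,-0.18,-0.36,-0.65,0,-1],[0,0,-0.17,-0.35,-0.65,0,-1],[0,0,-0.18,-0.34,-0.66,0,-1]]
[[0,0,-0.17,-0.33,-0.66,0,-1],[0,0,-0.18,-0.32,-0.66,0,-1],[0,0,-0.17,-0.31,-0.67,0,-1],[0,0,-0.18,-0.29,-0.67,0,-1]]
end [0.4297 0.1444 0.1801]
```

Request:
apply_moves:
  rows:
    - [0, 0, 0, 0, 0, -0.2, -1]
    - [0, 0, 0, 0, 0, -0.4, -1]
    - [0, 0, 0, 0, 0, -0.7, -1]
    - [0, 0, 0, 0, 0, -0.9, -1]
    - [0, 0, 0, 0, 0, -0.9, -1]
    - [0, 0, 0, 0, 0, -0.9, -1]
    - [0, 0, 0, 0, 0, -0.9, -1]
    - [0, 0, 0, 0, 0, -0.7, -1]

```text
t: 26.6
ee_pos: [0.6169, 0.2655, 0.1822]
eef_rot: [[0.001, 1.0, 0.003], [1.0, -0.001, 0.001], [0.001, 0.003, -1.0]]
force: [0.4, -0.2, -2.5]
grip_width: 0.0669
grasp_force: 69.5
```

Request:
apply_moves:
  rows:
    - [0, 0, -0.18, -0.4, -0.62, 0, -1]
    - [0, 0, -0.18, -0.4, -0.62, 0, -1]
    - [0, 0, -0.18, -0.4, -0.63, 0, -1]
    - [0, 0, -0.18, -0.38, -0.63, 0, -1]
    - [0, 0, -0.17, -0.37, -0.64, 0, -1]
    - [0, 0, -0.18, -0.36, -0.65, 0, -1]
    - [0, 0, -0.17, -0.35, -0.65, 0, -1]
    - [0, 0, -0.18, -0.34, -0.66, 0, -1]

```text
t: 27.4
ee_pos: [0.4919, 0.1837, 0.1798]
eef_rot: [[-0.113, 0.994, 0.001], [0.994, 0.113, 0.0], [0.0, 0.001, -1.0]]
force: [-0.3, -0.1, -2.5]
grip_width: 0.067
grasp_force: 69.5
```

Request:
apply_moves:
  rows:
    - [0, 0, -0.17, -0.33, -0.66, 0, -1]
    - [0, 0, -0.18, -0.32, -0.66, 0, -1]
    - [0, 0, -0.17, -0.3, -0.67, 0, -1]
    - [0, 0, -0.18, -0.3, -0.67, 0, -1]
    - [0, 0, 0, 0, 0, 0.2, -1]
    - [0, 0, 0, 0, 0, 0, -1]
    - [0, 0, 0, 0, 0, 0, -1]

```text
t: 28.1
ee_pos: [0.4314, 0.1445, 0.1744]
eef_rot: [[-0.168, 0.986, 0.001], [0.986, 0.168, 0.0], [0.0, 0.001, -1.0]]
force: [1.4, -1.6, -2.7]
grip_width: 0.0671
grasp_force: 69.4
```

```bash
python3 -c "
from plan import *
plan([(.4297,.1443,.108,9.7,8)],-1)"
```

```text
[[0,0,0,0,-0.01,0.33,-1],[0,0,0,0,-0.01,0.33,-1],[0,0,0,0,-0.01,0.33,-1],[0,0,0,0,-0.01,0.33,-1],[0,0,0,0,-0.01,0.33,-1],[0,0,0,0,-0.01,0.34,-1],[0,0,-0.01,0,-0.01,0.33,-1],[0.01,0,0,0,0,0.34,-1]]
end [0.4298 0.1442 0.1079]
```

Request:
apply_moves:
  rows:
    - [0, 0, 0, 0, -0.01, 0.3, -1]
    - [0, 0, 0, 0, -0.01, 0.4, -1]
    - [0, 0, 0, 0, -0.01, 0.5, -1]
    - [0, 0, 0, 0, -0.01, 0.5, -1]
    - [0, 0, 0, 0, -0.01, 0.5, -1]
    - [0, 0, 0, 0, 0, 0.3, -1]
    - [0, 0, 0, 0, 0, 0, -1]
    - [0, 0, 0, 0, 0, 0, -1]

```text
t: 28.9
ee_pos: [0.4297, 0.144, 0.1115]
eef_rot: [[-0.168, 0.986, -0.0], [0.986, 0.168, -0.0], [0.0, -0.0, -1.0]]
force: [0.0, 0.3, -1.5]
grip_width: 0.0672
grasp_force: 69.4
```

Request:
apply_moves:
  rows:
    - [0, 0, 0, 0, 0, 0, -1]
    - [0, 0, 0, 0, 0, 0, -1]
    - [0, 0, 0, 0, 0, 0, -1]

```text
t: 29.2
ee_pos: [0.43, 0.1441, 0.1121]
eef_rot: [[-0.168, 0.986, 0.001], [0.986, 0.168, 0.0], [-0.0, 0.001, -1.0]]
force: [0.2, -0.5, -2.3]
grip_width: 0.067
grasp_force: 69.4
```

```bash
python3 -c "
from h import *
from plan import *
s=read_state();print(s['ee_pos'],np.degrees(np.arctan2(s['eef_rot'][1][1],s['eef_rot'][0][1])))
plan([(.4297,.1443,.105,9.7,1)],-1)
s=read_camera('side');cv2.imwrite('pics/s3.png',cv2.resize(s['image'][150:250,220:320],None,fx=6,fy=6,interpolation=cv2.INTER_CUBIC))"
```

```text
[0.42999836 0.14411407 0.11208379] 9.658998409374167
[[0.01,0,-0.01,0.01,-0.01,0.28,-1]]
end [0.4297 0.1443 0.1051]
```

View pics/s3.png

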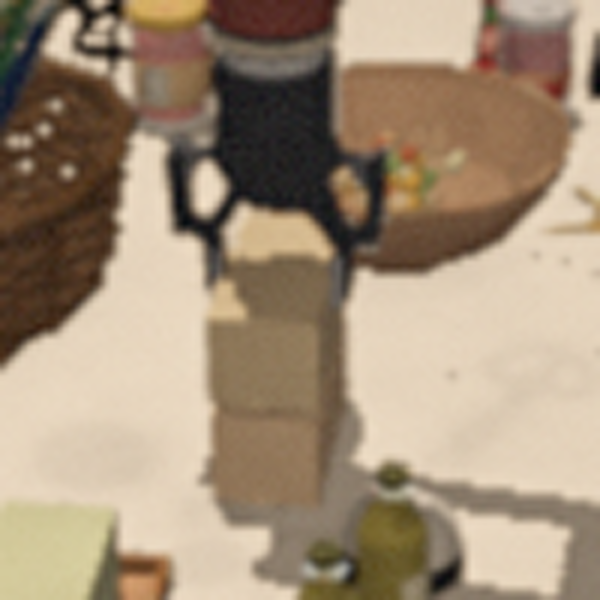

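The crop shows the pale carton held level just above the orange one, with its edges at x≈212/320 against 216/323, so they line up. Lowering it in small steps.

Request:
apply_moves:
  rows:
    - [0, 0, 0, 0, 0, 0.15, -1]
    - [0, 0, 0, 0, 0, 0.12, -1]
    - [0, 0, 0, 0, 0, 0, -1]
    - [0, 0, 0, 0, 0, 0, -1]

```text
t: 29.65
ee_pos: [0.4294, 0.144, 0.1045]
eef_rot: [[-0.168, 0.986, -0.001], [0.986, 0.168, -0.0], [0.0, -0.001, -1.0]]
force: [0.1, 0.1, -2.4]
grip_width: 0.0666
grasp_force: 69.4
```

Request:
apply_moves:
  rows:
    - [0, 0, 0, 0, 0, 0.05, -1]
    - [0, 0, 0, 0, 0, 0, -1]

```text
t: 29.85
ee_pos: [0.4296, 0.144, 0.1034]
eef_rot: [[-0.168, 0.986, -0.0], [0.986, 0.168, -0.0], [0.0, -0.0, -1.0]]
force: [-0.3, 0.7, -2.9]
grip_width: 0.067
grasp_force: 69.4
```

Request:
apply_moves:
  rows:
    - [0, 0, 0, 0, 0, 0.04, -1]
    - [0, 0, 0, 0, 0, 0, -1]

```text
t: 30.05
ee_pos: [0.4298, 0.1441, 0.103]
eef_rot: [[-0.168, 0.986, 0.0], [0.986, 0.168, 0.0], [-0.0, 0.0, -1.0]]
force: [-1.6, -0.4, 2.0]
grip_width: 0.0665
grasp_force: 69.9
```

Contact at 0.103, as predicted (0.1026). Releasing, then rising and clearing the view.

Request:
apply_moves:
  rows:
    - [0, 0, 0, 0, 0, 0.02, -1]
    - [0, 0, 0, 0, 0, 0, -0.2]
    - [0, 0, 0, 0, 0, 0, 0.4]
    - [0, 0, 0, 0, 0, 0, 0.7]
    - [0, 0, 0, 0, 0, 0, 1]
    - [0, 0, 0, 0, 0, 0, 1]
    - [0, 0, 0, 0, 0, -0.2, 1]
    - [0, 0, 0, 0, 0, -0.4, 1]

```text
t: 30.85
ee_pos: [0.4289, 0.1439, 0.1168]
eef_rot: [[-0.168, 0.986, -0.002], [0.986, 0.168, -0.0], [0.0, -0.002, -1.0]]
force: [0.8, 0.1, 0.5]
grip_width: 0.0852
grasp_force: 0.0
```

Request:
apply_moves:
  rows:
    - [0, 0, 0, 0, 0, -0.7, 1]
    - [0, 0, 0, 0, 0, -0.9, 1]
    - [0, 0, 0, 0, 0, -0.9, 1]
    - [0, 0, 0, 0, 0, -0.9, 1]
    - [0, 0, 0, 0, 0, -0.9, 1]
    - [0, 0, 0, 0, 0, -0.9, 1]
    - [0, 0, 0, -0.8, 0, 0, 1]
    - [0, 0, 0, -0.9, 0, 0, 1]

```text
t: 31.65
ee_pos: [0.4374, 0.1022, 0.2492]
eef_rot: [[-0.17, 0.986, 0.003], [0.986, 0.17, 0.0], [-0.0, 0.003, -1.0]]
force: [-0.3, -0.5, 0.6]
grip_width: 0.0853
grasp_force: 0.0
```

Request:
apply_moves:
  rows:
    - [0, 0, 0, -0.9, 0, 0, 1]
    - [0, 0, 0, -0.9, 0, 0, 1]
    - [0, 0, 0, -0.9, 0, 0, 1]
    - [0, 0, 0, -0.9, 0, 0, 1]
    - [0, 0, 0, -0.9, 0, 0, 1]
    - [0, 0, 0, -0.9, 0, 0, 1]
    - [0, 0, 0, -0.9, 0, 0, 1]
    - [0, 0, 0, -0.9, 0, 0, 1]

```text
t: 32.45
ee_pos: [0.4672, -0.0763, 0.2481]
eef_rot: [[-0.168, 0.986, 0.001], [0.986, 0.168, -0.0], [-0.001, 0.001, -1.0]]
force: [0.4, -0.1, 0.0]
grip_width: 0.0853
grasp_force: 0.0
```

```bash
python3 - <<'E'
from h import *
c=read_camera("top");s=read_camera("side")
print("restacked",rect(c,blob(c,(228,175,285,225),(12,80,140),(21,140,255)),.124),"bottom was 428.6 144.3 yaw 10.1")
print("green",rect(c,blob(c,(170,160,226,220),(22,70,150),(32,140,255)),.069),"tray 483.8 404.7 11.8")
a=cv2.resize(s["image"][160:290,200:300],None,fx=4,fy=4,interpolation=cv2.INTER_CUBIC);b=cv2.resize(c["image"][130:260,180:280],None,fx=4,fy=4,interpolation=cv2.INTER_CUBIC)
cv2.imwrite("pics/two4.png",np.hstack([a,b]))
E
```

```text
restacked [427.9 145.8 134.4  65.9   9.4] bottom was 428.6 144.3 yaw 10.1
green [482.6 402.2 132.5  65.8  11.9] tray 483.8 404.7 11.8
```

View pics/two4.png

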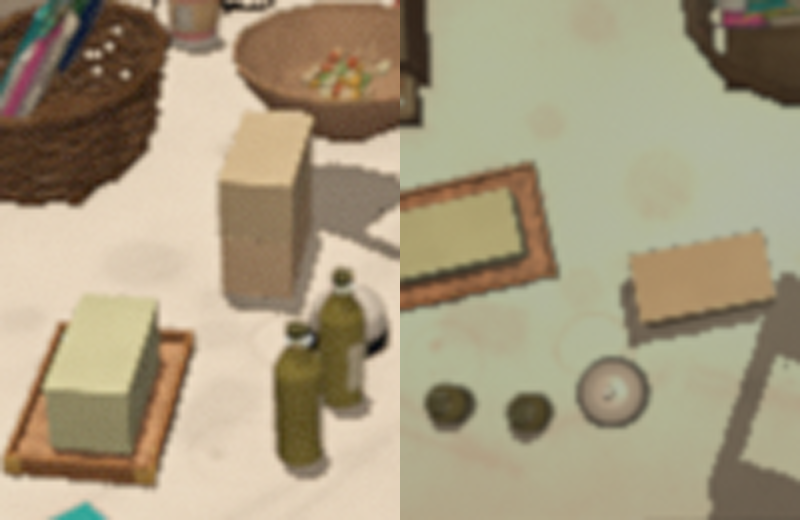

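The pale carton sits square on the orange one at left crop (265,210), within about 1.5 mm and 0.7°. The green carton lies flat and centred in the tray at (100,375), and the bottles and bell have not moved. Handing in.

```bash
python3 -c "
from cell import *
print(close_job())"
```

```text
the job is handed in; nothing more can be done
None
```

The job is handed in at about 32.5 s: the green carton lies flat in the tray (about 3 mm off centre by the top camera), the pale carton is restacked on the bottom one to within about 2 mm and 1°, and the bottles and bell beside them look unmoved in the final picture.

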